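# Dress the two-tier tea stand in a hotel room

## Robot

A 6-joint arm with a two-finger parallel gripper is mounted at the origin on the work surface. World frame = base frame: x ahead of the robot, y to its left, z up, the work surface at z = 0. Lengths are in m, angles in rad, forces in N, time in s.
With the tool pointing down it reaches from about 0.35 to 0.975 m from the base axis. Payload 17.4 kg.
Tool frame: the origin (TCP) lies midway between the tips of the shut fingers; the grasp point (between the pads) lies 19 mm behind it (r.tcp_to_grasp is the distance from the TCP to the grasp point, in m); z points along the fingers, y is the line along which they close (so a half turn about z gives the same grasp; the last joint's range is limited). The gripper opens to 85 mm and grips with 20 to 120 N. Pads are 22 mm wide; open, the fingers measure 114 mm over their backs; the gripper's body (76 mm by 85 mm) begins 54 mm behind the grasp point. The pads swing forward as they close: fully open they stand 13 mm farther back than shut.
Start: joints at [1.104, 0.116, 1.442, -0, 1.584, -0.038], TCP at [0.281, 0.614, 0.231] pointing down, gripper open.
Joint ranges: [-2.83, 2.83], [-0.83, 2.19], [0.07, 2.5], [-1.14, 4.28], [0.01, 3], [-2.97, 2.97]. Speed limits (rad/s): [1.89, 1.89, 2.22, 3.14, 3.14, 3.14].

## Interface

Orientations are given as [roll, pitch, yaw] about the fixed x, y, z axes, in that order (R = Rz(yaw) Ry(pitch) Rx(roll)).
In Python, from bench import r gives the robot as it stands.
- The arm moves only by the shell command python3 -m creep 'ROWS'. ROWS is text: rows parted by semicolons, each of 7 numbers parted by spaces: the shift along the world's x, y, z in cm, then the turn, a rotation vector about the world's x, y, z in rad, then the opening, from 0 (shut) to 1 (fully open). A call has 1 to 12 rows; each row shifts and turns the commanded pose from where the row before left it; what a row does not reach is not made up. A row lasts 1/10 s, in which the tool goes at most 50 mm and 8.59 degrees, less where a joint would pass 70% of its speed; a pose out of reach is approached as far as the arm can. A call with a gripper value outside its range is refused whole. The fingers move at their own pace and stop on an object; the grip force is fixed at half the most. Time passes only in rows, so rows that do not move let the fingers close. It gives the time, the measured TCP pose, the force, the opening and the grip force at its end, in the units of the state.
- r.sense(): the state, without advancing time (a new reading comes with each control period).
- r.camera(name): name is "side" or "top"; returns a dict with "image" (400x640x3 uint8, blue, green, red), "fovy" (degrees; the focal length in pixels is half the picture's height over the tangent of half this angle, whatever the lens; pixels are square), "cx", "cy" (the principal point, pixels), "distortion" ([k1, k2, p1, p2, k3] as OpenCV has them; the pictures are not rectified), "origin" and "rotation" of the camera in the world. Camera axes: x right, y down, z forward; pixel columns grow to the right and rows downward; lengths in m; the calibration is good to about 2 mm. A picture is of the moment at which its call begins. There is no depth.
- r.close_job(): hands the job in; it is judged then, once.
The state is a dict: "t": time; "joint_pos": joint angles; "qvel": joint speeds; "joint_efforts": joint torques, N m; "tool_pos": TCP position; "eef_rot": TCP orientation; "wrist_force": force on the tool from outside, world axes, zero at the start; "moment": the same for the moment, N m; "width": finger opening in m; "finger_force": force on a finger pad.
Only numpy, scipy, OpenCV 4.12 (cv2) and the standard library are available. Lean on these libraries where they do the work, as an engineer would, in place of code of your own. Each camera call takes 0.05 s, during which the arm holds its last target. There are 200 camera calls.

## Task

Set up the two-tier tea stand for the next guest: first stand the green square tea tin on the square mat and the copper round sugar tin on the round mat of the lower tier, each straight and near the middle of its mat, then lower the loose upper tier over the four posts, either way round, until it sits level and fully down on all four. Finally put the large white cup on the large round inlay of the upper tier and the small white cup on the small inlay, upright and near the middle. Do not drop any tin or cup, and leave the red tin and the blue cup where they are.

Things in the scene. Friction and masses are not known exactly. Their poses are not given: they have to be found in the camera images.
- stand: Fixed lower tier: oak tray 280 (x) by 170 mm (y); origin at its centre on the table top, z up. Floor 12 mm and rim 20 mm above the table. Four dark posts, 20 mm across, at (+-125, +-70) mm end 85 mm above the table in flat shoulders, each with a bright 9 mm pin, tapering to a 3 mm tip at 101 mm. The upper tier goes over the pins and rests on the shoulders.
- square_mat: Grey square felt mat, 76 mm by 76 mm and 3 mm thick, fixed on the floor of the lower tier in one half of it, its sides parallel to the tier's. Origin at the centre of its underside, so its top is 3 mm above the origin (15 mm above the table). Place for the green tea tin.
- round_mat: Grey round felt mat, 78 mm across and 3 mm thick, fixed on the floor of the lower tier in the other half. Origin at the centre of its underside, its top 3 mm above (15 mm above the table). Place for the copper sugar tin.
- upper_handle (a point): Middle of the handle of the loose upper tier, an oak tray 280 (x) by 170 (y) by 8 mm, rim 8 mm higher, 0.3-0.55 kg. Steel handle bar along y, 12 mm thick, 100 long, 16 high, uprights at y +-42; its middle is 55 mm above the underside (140 mm over the table when seated). 13 mm holes at (+-125, +-70). Flush grey inlays, 47 mm below: large (78 mm) at x = +80, small (56 mm) at x = -80, both y = 0.
- tea_tin_mid (a point): Square tea tin, green all over with a small brass dot on its lid, 58 mm by 58 mm and 55 mm tall, 0.13 to 0.21 kg. The point is its centre, half-way up (27.5 mm above its underside); x and y square to its sides.
- sugar_tin_mid (a point): Round sugar tin, copper all over with a small brass dot on its lid, 58 mm across and 55 mm tall, 0.14 to 0.24 kg. The point is its centre, half-way up (27.5 mm above its underside).
- large_cup_mid (a point): Large white china cup, open at the top, 58 mm across its straight body and 66 mm tall, 0.16 to 0.26 kg. The point is on its axis, half-way up (33 mm above its underside). Its one ear-shaped handle points along +x, out to 51 mm from the axis, so grasp the body across y.
- small_cup_mid (a point): Small white china espresso cup, open at the top, 44 mm across its straight body and 50 mm tall, 0.09 to 0.14 kg. The point is on its axis, half-way up (25 mm above its underside). Its one handle points along +x, out to 44 mm from the axis, so grasp the body across y.
- red_tin_mid (a point): Red tin of the same shape and size as the tea tin; stands among the other things and is to be left where it is. The point is its centre, half-way up.
- blue_cup_mid (a point): Blue cup of the same shape and size as the large white cup; stands among the other things and is to be left where it is. The point is on its axis, half-way up (33 mm); handle along +x.
Not all that is in view belongs to the job. Leave any purple look-alike of the part that bears small_cup_mid alone.

How it is judged:
By the outcome, as a careful person would: the job done as asked, in the order asked, and still so for the second after the job is handed in, with the robot touching nothing.
It also fails if it takes over 139 s, if anything falls off the work surface, if the arm or the gripper's body presses on something with over 40 N, if the wrist force passes 120 N, or if a joint passes its speed limit or range.

## Working session

There is one attempt and no reset: what is moved stays moved. The work goes in short steps, Python scripts to look and compute and a shell command to move; the robot and the scene stay as the last step left them, time stands still between calls to the robot, and variables do not carry over. Pictures are saved under pics/ and viewed, at most 15 in all, crops included, and the job is handed in when it is done.

```bash
ls; mkdir -p pics; python3 - <<'E'
from bench import r
import cv2
for n in("top","side"):
    c=r.camera(n); cv2.imwrite(f"pics/{n}0.png",c["image"]); print(n,{k:v for k,v in c.items() if k!="image"})
print(r.sense(), r.tcp_to_grasp)
E
```

```text
pics
top {'fovy': 43.93753543915298, 'cx': 316.7205243152547, 'cy': 197.84307135943212, 'distortion': array([0.03649322, 0.        , 0.        , 0.        , 0.        ]), 'origin': array([ 0.41553443, -0.02688585,  0.95724981]), 'rotation': array([-2.95237866,  0.01845105, -1.55941199])}
side {'fovy': 52.83066282572658, 'cx': 322.60429159035135, 'cy': 205.1508810703838, 'distortion': array([-0.02018828,  0.        ,  0.        ,  0.        ,  0.        ]), 'origin': array([ 0.12150855, -0.64763171,  0.67163683]), 'rotation': array([-2.21237226, -0.02247567, -0.60988554])}
{'t': 0.1, 'joint_pos': array([ 1.10417949e+00,  1.16453094e-01,  1.44219169e+00,  2.83557601e-05,
        1.58401594e+00, -3.77788590e-02]), 'qvel': array([-0.00133769, -0.00196256, -0.0028996 ,  0.00104697,  0.00085756,
        0.0001762 ]), 'joint_efforts': array([ 1.52023702e-03, -7.33650756e+01, -6.33794260e+01,  7.41279337e-06,
        5.23032330e-03, -6.11624841e-05]), 'tool_pos': array([0.28058521, 0.61373102, 0.23063004]), 'eef_rot': array([-3.14052642e+00, -6.86743352e-05,  2.71275500e+00]), 'wrist_force': array([ 1.08489614,  0.83283705, -0.49638761]), 'moment': array([ 0.00247144,  0.04218494, -0.04126208]), 'finger_force': 0.0, 'width': 0.08555594733898055} 0.0187
```

View pics/top0.png

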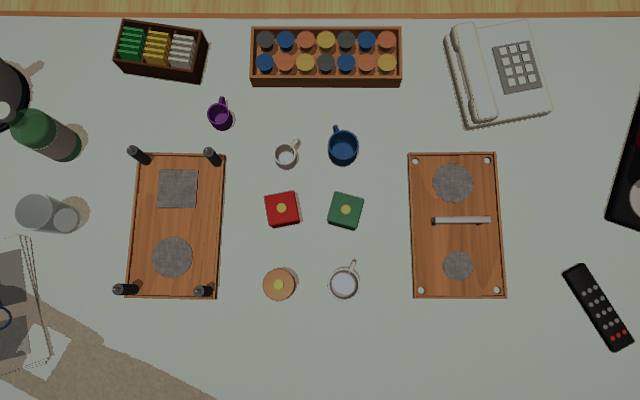

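View pics/side0.png

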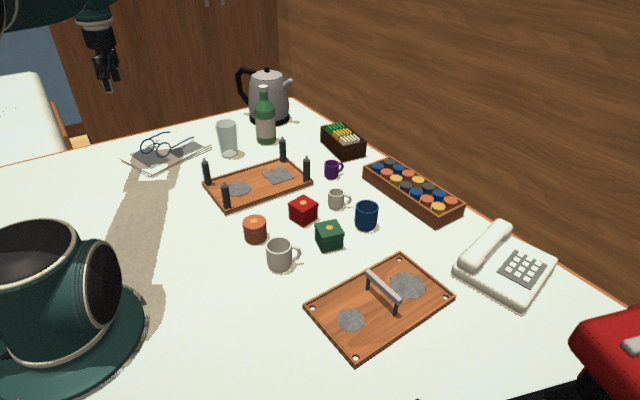

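```bash
cat > h.py <<'E'
import numpy as np, cv2
from bench import r
from scipy.spatial.transform import Rotation as Ro
def cam(n):
    c=r.camera(n); f=200/np.tan(np.radians(c["fovy"])/2)
    c["K"]=np.array([[f,0,c["cx"]],[0,f,c["cy"]],[0,0,1]]); c["R"]=Ro.from_euler("xyz",c["rotation"]).as_matrix(); return c
def pt(c,uv,z):
    n=cv2.undistortPoints(np.array(uv,float).reshape(-1,1,2),c["K"],c["distortion"]).reshape(-1,2)
    d=np.c_[n,np.ones(len(n))]@c["R"].T
    return c["origin"]+d*((z-c["origin"][2])/d[:,2])[:,None]
def pix(c,P):
    R=c["R"].T
    return cv2.projectPoints(np.array(P,float).reshape(-1,1,3),cv2.Rodrigues(R)[0],-R@c["origin"],c["K"],c["distortion"])[0].reshape(-1,2)
def crop(im,x0,y0,x1,y1,s):
    return cv2.resize(im[y0:y1,x0:x1],None,fx=s,fy=s,interpolation=cv2.INTER_CUBIC)
E
python3 - <<'E'
from h import *
c=cam("top"); im=c["image"]; s=cam("side")
a=crop(im,120,140,230,305,3.5);b=crop(im,400,140,512,305,3.5)
cv2.imwrite("pics/ab.png",np.hstack([a,b]))
m=crop(im,205,90,375,305,2.7); m2=crop(s["image"],230,150,390,280,2)
o=np.zeros((m.shape[0],m.shape[1]+m2.shape[1],3),np.uint8);o[:,:m.shape[1]]=m;o[:m2.shape[0],m.shape[1]:]=m2
cv2.imwrite("pics/mid.png",o)
P=lambda uv,z:pt(c,uv,z)[0].round(4)
for k,uv in dict(green=(346,210),red=(281.5,208.5),copper=(278.5,284.5)).items(): 
    p=P(uv,.055); print(k,p,pix(s,p).round(1))
# brass dots
for n,cc in(("top",c),("side",s)):
    hsv=cv2.cvtColor(cc["image"],cv2.COLOR_BGR2HSV)
    mk=cv2.inRange(hsv,(20,110,120),(34,255,255)); q=cv2.connectedComponentsWithStats(mk)
    for st,ce in zip(q[2][1:],q[3][1:]):
        if 12<st[4]<250: print(n,ce.round(1),st[4],pt(cc,ce,.055)[0].round(4))
E
```

```text
green [ 0.5658 -0.0625  0.055 ] [[329.  228.3]]
red [0.5676 0.0566 0.055 ] [[302.6 203.1]]
copper [0.4294 0.0585 0.055 ] [[253.9 221.4]]
top [37.7  5.2] 19 [0.974  0.5513 0.055 ]
top [50.5  5.8] 13 [0.9731 0.5259 0.055 ]
top [55.3  4.8] 25 [0.9753 0.5167 0.055 ]
top [68.1  5.9] 14 [0.9735 0.4914 0.055 ]
top [87.7  5.3] 51 [0.9753 0.4527 0.055 ]
top [103.2   2.8] 19 [0.981  0.4224 0.055 ]
top [198.6   6. ] 19 [0.976  0.2318 0.055 ]
top [207.3   6.2] 18 [0.9756 0.2144 0.055 ]
top [216.2   5.4] 32 [0.9775 0.1967 0.055 ]
top [238.5   4.7] 17 [0.9793 0.1522 0.055 ]
top [248.4   6. ] 68 [0.9764 0.1324 0.055 ]
top [263.5   5.6] 37 [0.9775 0.1023 0.055 ]
top [359.2   6.1] 19 [ 0.9765 -0.0882  0.055 ]
top [367.7   6.6] 23 [ 0.9754 -0.105   0.055 ]
top [377.1   6.1] 37 [ 0.9763 -0.1237  0.055 ]
top [409.4   5.6] 68 [ 0.977  -0.1874  0.055 ]
top [424.6   5.5] 39 [ 0.9771 -0.2173  0.055 ]
top [541.   5.] 30 [ 0.9759 -0.4431  0.055 ]
top [554.2   5.8] 15 [ 0.9739 -0.4681  0.055 ]
top [574.4   4.9] 62 [ 0.9753 -0.5065  0.055 ]
top [590.4   4.2] 32 [ 0.9763 -0.5369  0.055 ]
top [625.9   4.1] 15 [ 0
[... 380 characters left out ...]
-0.0218  0.055 ]
top [156.4  37.9] 50 [0.9067 0.3116 0.055 ]
top [155.7  43.7] 51 [0.8946 0.3121 0.055 ]
top [153.9  49.2] 50 [0.8828 0.315  0.055 ]
top [152.5  54.9] 51 [0.8709 0.3168 0.055 ]
top [304.8  61.9] 242 [0.8581 0.0182 0.055 ]
top [386.6  62.1] 249 [ 0.8578 -0.1411  0.055 ]
top [280.9 207.1] 67 [0.5702 0.0577 0.055 ]
top [345.1 208.9] 67 [ 0.5678 -0.0608  0.055 ]
top [277.8 284.1] 90 [0.4301 0.0597 0.055 ]
side [341.2 132.3] 120 [0.8948 0.3247 0.055 ]
side [395.9 177.5] 46 [0.8553 0.0147 0.055 ]
side [417.5 179.2] 39 [ 0.9012 -0.0254  0.055 ]
side [437.7 205.7] 57 [ 0.8536 -0.1439  0.055 ]
side [253.8 220.3] 13 [0.4311 0.0623 0.055 ]
side [328.9 227. ] 30 [ 0.5686 -0.0584  0.055 ]
```

View pics/ab.png

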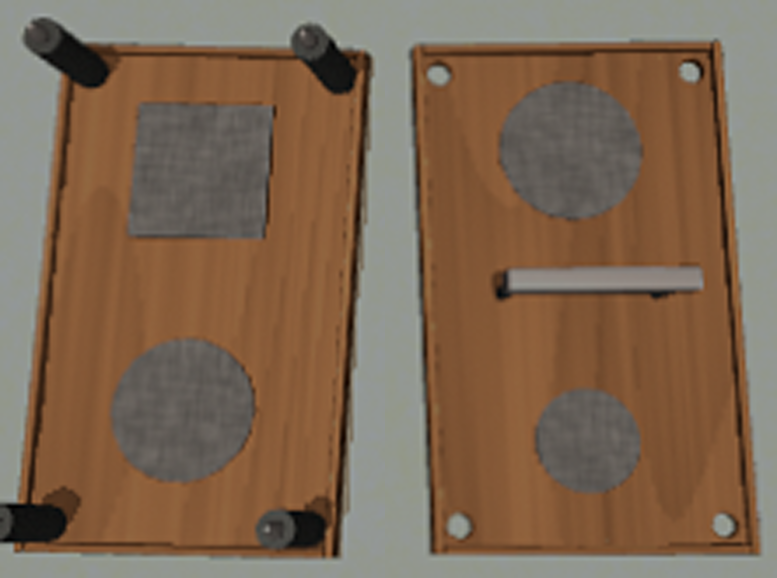

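View pics/mid.png

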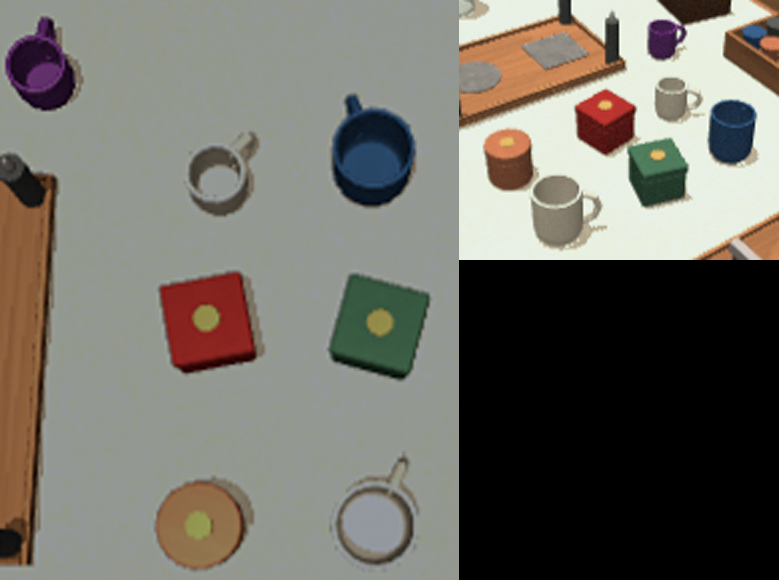

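The first crop shows the stand: square mat at about (177,188), round mat at about (172,257), four posts. It also shows the upper tier with its handle at about (462,220), large inlay towards +x. 

Candidates, each with its pixel in the top picture:
- **Tin:** green (345,209), chosen; red (281,208), left.
- **Sugar tin:** copper (278,284), the only one.
- **Large cup:** white (343,283), chosen; blue (343,147), left.
- **Small cup:** white (286,154), chosen; purple (219,117), left.

The close crop confirms these colours.

```bash
cat > w.py <<'E'
from h import *
from scipy.optimize import least_squares
c=cam("top"); s=cam("side")
u=lambda L,x0,y0,k:[(x0+(a+.5)/k-.5,y0+(b+.5)/k-.5) for a,b in L]
A=lambda L:u(L,120,140,3.5); B=lambda L:u([(a-385,b) for a,b in L],400,140,3.5); M=lambda L:u(L,205,90,2.7)
def rig(loc,W):
    f=lambda p:(np.array(loc)@np.array([[np.cos(p[2]),np.sin(p[2])],[-np.sin(p[2]),np.cos(p[2])]])+p[:2]-W).ravel()
    q=least_squares(f,[*W.mean(0),0]); return q.x.round(4),(f(q.x)*1e3).round(1)
mat=pt(c,A([(139,103),(274,104),(264,238),(128,237)]),.015)[:,:2]
h=.038
print("sqmat",rig([(h,h),(h,-h),(-h,-h),(-h,h)],mat)); rm=pt(c,A([(182,410)]),.015)[0]; print("round",rm)
pins=pt(c,A([(38,28),(306,36),(273,527)]),.097)[:,:2]
print("stand pins",rig([(.125,.07),(.125,-.07),(-.125,-.07)],pins))
hol=pt(c,B([(438,74),(690,71),(724,524),(459,526)]),.006)[:,:2]
print("upper",rig([(.125,.07),(.125,-.07),(-.125,-.07),(-.125,.07)],hol))
hd=pt(c,B([(602,279)]),.061)[0];print("handle",hd,"inl",pt(c,B([(570,150),(588,440)]),.008))
lid=pt(c,M([(350,275),(429,294),(410,363),(331,346)]),.055)[:,:2]; h=.029
print("green",rig([(h,h),(h,-h),(-h,-h),(-h,h)],lid))
for n,cen,H,e in(("large",(375,522),.066,(403,462)),("small",(219,174),.050,(253,138))):
    p=pt(c,M([cen]),H)[0]; q=pt(c,M([e]),H*.6)[0]; d=q-p; print(n,p.round(4),"handle len",np.hypot(*d[:2]).round(3),"yaw",np.degrees(np.arctan2(d[1],d[0])).round(1),"side px rim centre",pix(s,p).round(1))
E
python3 w.py
```

```text
sqmat (array([ 0.6128,  0.2646, -0.0061]), array([ 0.2,  0.4, -0.3,  0.1, -0.2, -0.7,  0.3,  0.2]))
round [0.47987723 0.26633182 0.015     ]
stand pins (array([ 0.5434,  0.2607, -0.0152]), array([-0.3,  0.7,  0.8, -0.9, -0.5,  0.2]))
upper (array([ 0.5498, -0.2721,  0.0185]), array([ 0. , -0.1,  0.2,  0.2, -0.4, -0. ,  0.2, -0.1]))
handle [ 0.54941161 -0.27121458  0.061     ] inl [[ 0.62961117 -0.27120343  0.008     ]
 [ 0.46974164 -0.27427719  0.008     ]]
green (array([ 0.5696, -0.0614, -0.2389]), array([ 4.3,  0.7,  3.5, -1.5, -5.2, -1. , -2.6,  1.7]))
large [ 0.4331 -0.0577  0.066 ] handle len 0.045 yaw -26.0 side px rim centre [[279.2 244.6]]
small [0.6731 0.0515 0.05  ] handle len 0.04 yaw -34.2 side px rim centre [[336.6 192.8]]
```

```bash
python3 -m creep '1.9 -4.4 0 0 0 0 1;1.9 -4.4 0 0 0 0 1;1.9 -4.4 0 0 0 0 1;1.9 -4.4 0 0 0 0 1;1.9 -4.4 0 0 0 0 1;1.9 -4.4 0 0 0 0 1;1.9 -4.4 0 0 0 0 1;1.9 -4.4 0 0 0 0.05 1;1.9 -4.4 0 0 0 0.05 1;1.9 -4.4 0 0 0 0.05 1;1.9 -4.4 0 0 0 0.04 1;1.9 -4.4 0 0 0 0 1'
```

```text
t: 1.5
tool_pos: [0.509, 0.0839, 0.2316]
eef_rot: [3.141, 0.001, 2.904]
wrist_force: [0.3, -0.2, -1.0]
width: 0.0855
finger_force: 0.0
```

```bash
python3 -m creep '1.9 -4.6 0 0 0 0 1;1.9 -4.6 0 0 0 0 1;1.6 -4.0 0 0 0 0 1;0.5 -1.2 -2 0 0 0 1;0 0 -4 0 0 0 1;0 0 -4 0 0 0 1;0 0 -2 0 0 0 1;0 0 0 0 0 0 1;0 0 0 0 0 0 1'; python3 - <<'E'
from h import *
c=cam("top"); s=cam("side")
o=np.hstack([crop(c["image"],290,140,410,270,3.2),crop(s["image"],270,140,390,270,3.2)]); cv2.imwrite("pics/g1.png",o)
E
```

```text
t: 2.4
tool_pos: [0.5679, -0.0581, 0.1122]
eef_rot: [3.142, 0.0, 2.903]
wrist_force: [-0.6, -1.3, 1.0]
width: 0.0857
finger_force: 0.0
```

View pics/g1.png

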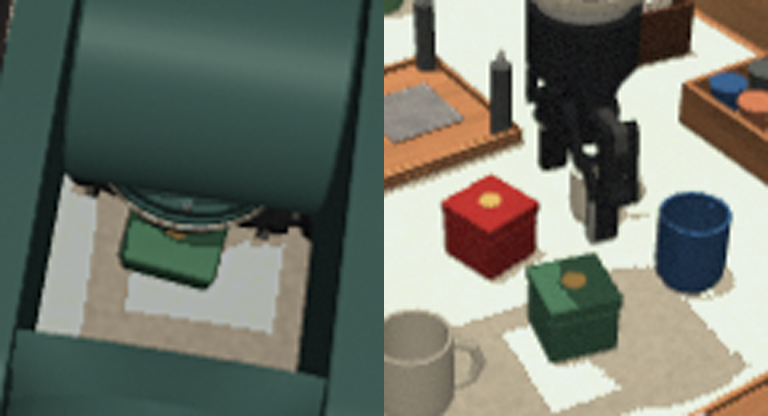

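The side picture shows the open gripper over the green tin at about (575,290) of the crop, clear of the red tin at (490,235) and the blue cup.

```bash
python3 -m creep '0 -0.2 -3 0 0 0 1;0 0 -3 0 0 0 1;0 0 -2.3 0 0 0 1;0 0 -1.5 0 0 0 1;0 0 0 0 0 0 1;0 0 0 0 0 0 1;0 0 0 0 0 0 0;0 0 0 0 0 0 0;0 0 0 0 0 0 0;0 0 0 0 0 0 0;0 0 0 0 0 0 0;0 0 0 0 0 0 0'
```

```text
t: 3.7
tool_pos: [0.5684, -0.0603, 0.0149]
eef_rot: [3.141, 0.002, 2.903]
wrist_force: [-2.5, 0.2, 8.0]
width: 0.057
finger_force: 64.6
```

```bash
python3 -m creep '0 0 1.5 0 0 0 0;0 0 3.5 0 0 0 0;0 0 3.5 0 0 0 0;0 0 3.5 0 0 0 0;0.5 3.7 0.5 0 0 0.03 0;0.5 4 0 0 0 0.03 0;0.5 4 0 0 0 0.03 0;0.5 4 0 0 0 0.03 0;0.6 4 0 0 0 0.03 0;0.6 4 0 0 0 0.03 0;0.6 4 0 0 0 0.03 0;0.6 3.8 0 0 0 0.015 0'; python3 -m creep '0 1 0 0 0 0 0; 0 0 0 0 0 0 0; 0 0 0 0 0 0 0'; python3 - <<'E'
from h import *
c=cam("top"); s=cam("side")
o=np.hstack([crop(c["image"],110,130,250,270,2.8),crop(s["image"],190,90,330,230,2.8)]); cv2.imwrite("pics/g2.png",o)
E
```

```text
t: 4.9
tool_pos: [0.6116, 0.2568, 0.1397]
eef_rot: [3.141, 0.001, 3.129]
wrist_force: [1.0, -1.1, -1.2]
width: 0.0571
finger_force: 64.7
t: 5.2
tool_pos: [0.6116, 0.2642, 0.1388]
eef_rot: [-3.141, 0.0, 3.128]
wrist_force: [0.1, 0.3, -2.3]
width: 0.0571
finger_force: 64.7
```

View pics/g2.png

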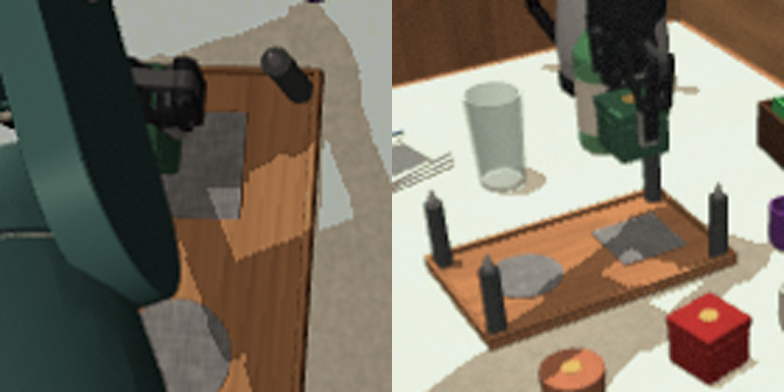

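```bash
python3 - <<'E'
from h import *
s=cam("side")
k=lambda u,v:(190+(u-392+.5)/2.8-.5,90+(v+.5)/2.8-.5)
print(pix(s,[(.6128,.2646,.015)]),k(640,238), pt(s,[k(593,237),k(636,213),k(685,241),k(642,265)],.015).mean(0), pt(s,[k(529,276)],.015))
print("dot",pt(s,[k(630,98)],.055+.124))
E
```

```text
[[278.07487723 174.64923828]] (278.25, 174.67857142857144) [0.61163352 0.26384002 0.015     ] [[0.48199015 0.26305897 0.015     ]]
dot [[0.61096782 0.26612314 0.179     ]]
```

```bash
python3 -m creep '0.1 0 -3.5 0 0 0 0;0 0 -3.5 0 0 0 0;0 0 -2.5 0 0 0 0;0 0 -0.8 0 0 0 0;0 0 -0.3 0 0 0 0;0 0 -0.2 0 0 0 0;0 0 0 0 0 0 0;0 0 0 0 0 0 0'
```

```text
t: 6.15
tool_pos: [0.6132, 0.265, 0.0316]
eef_rot: [3.141, 0.001, 3.128]
wrist_force: [-0.3, 0.1, -1.5]
width: 0.0574
finger_force: 64.7
```

```bash
python3 -m creep '0 0 -0.15 0 0 0 0;0 0 0 0 0 0 0'; python3 -m creep '0 0 -0.1 0 0 0 0;0 0 0 0 0 0 0'
```

```text
t: 6.35
tool_pos: [0.6131, 0.2651, 0.0299]
eef_rot: [3.141, 0.001, 3.128]
wrist_force: [-1.5, -1.0, 4.6]
width: 0.0577
finger_force: 65.3
t: 6.55
tool_pos: [0.6132, 0.2651, 0.0299]
eef_rot: [3.141, 0.002, 3.128]
wrist_force: [-7.0, -3.1, 14.5]
width: 0.0574
finger_force: 66.0
```

```bash
python3 -m creep '0 0 0.1 0 0 0 1;0 0 0 0 0 0 1;0 0 0 0 0 0 1;0 0 0 0 0 0 1;0 0 0 0 0 0 1;0 0 3 0 0 0 1;0 0 4 0 0 0 1;0 0 5 0 0 0 1;0 0 1.5 0 0 0 1;-2.6 -2.9 0 0 0 0 1;-2.6 -2.9 0 0 0 0 1;-2.6 -2.9 0 0 0 0 1'; python3 -m creep '-2.6 -2.9 0 0 0 0 1;-2.6 -2.9 0 0 0 0 1;-2.6 -2.9 0 0 0 0 1;-2.6 -2.9 0 0 0 0 1;0 0 -4 0 0 0 1;0 0 -2 0 0 0 1;0 0 0 0 0 0 1;0 0 0 0 0 0 1'; python3 - <<'E'
from h import *
c=cam("top"); s=cam("side")
o=np.hstack([crop(c["image"],120,130,240,310,2.6),crop(s["image"],190,110,350,290,2.6)]); cv2.imwrite("pics/c1.png",o)
E
```

```text
t: 7.75
tool_pos: [0.5336, 0.1771, 0.1632]
eef_rot: [-3.141, -0.0, 3.128]
wrist_force: [0.3, 0.5, -0.9]
width: 0.0854
finger_force: 0.0
t: 8.55
tool_pos: [0.4308, 0.0619, 0.1044]
eef_rot: [-3.142, -0.0, 3.128]
wrist_force: [0.4, -0.3, 0.7]
width: 0.0851
finger_force: 0.0
```

View pics/c1.png

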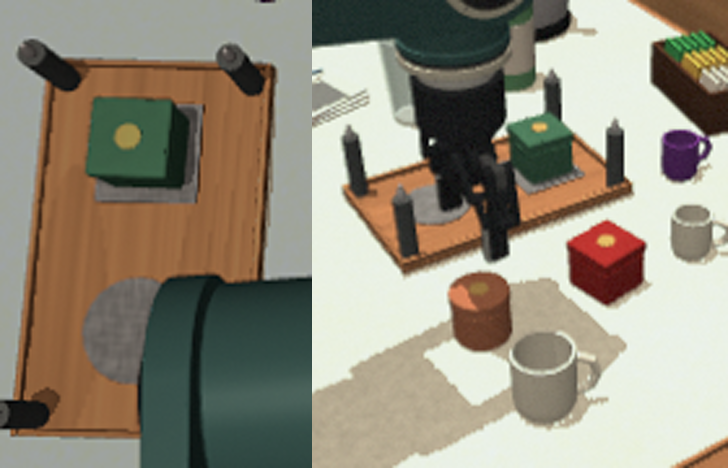

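The green tin stands square on its mat (dot at about (168,182)). The open gripper is above the copper tin, which is at about (255,230) in the side picture, clear of the large cup.

```bash
python3 -m creep '0 -0.1 -3 0 0 0 1;0 0 -3 0 0 0 1;0 0 -2 0 0 0 1;0 0 -0.9 0 0 0 1;0 0 0 0 0 0 1;0 0 0 0 0 0 0;0 0 0 0 0 0 0;0 0 0 0 0 0 0;0 0 0 0 0 0 0;0 0 0 0 0 0 0;0 0 0 0 0 0 0'; python3 - <<'E'
from h import *
c=cam("top");print(pt(c,[(168.5,182)],.070))
E
```

```text
t: 9.75
tool_pos: [0.4315, 0.061, 0.0165]
eef_rot: [3.141, 0.002, 3.128]
wrist_force: [-3.1, -0.3, 7.7]
width: 0.0566
finger_force: 62.1
[[0.61278509 0.26421577 0.07      ]]
```

```bash
python3 -m creep '0 0 1.5 0 0 0 0;0 0 3.5 0 0 0 0;0 0 4 0 0 0 0;0 0 3.5 0 0 0 0;0.9 3.9 0 0 0 0 0;1 4 0 0 0 0 0;1 4 0 0 0 0 0;1 4 0 0 0 0 0;1 3.5 0 0 0 0 0;0.15 0.9 0 0 0 0 0;0 0 0 0 0 0 0'; python3 - <<'E'
from h import *
s=cam("side");c=cam("top")
o=np.hstack([crop(c["image"],120,150,240,310,3),crop(s["image"],190,100,310,260,3)]); cv2.imwrite("pics/c2.png",o)
E
```

```text
t: 10.9
tool_pos: [0.4811, 0.2649, 0.1401]
eef_rot: [-3.142, -0.0, 3.129]
wrist_force: [-0.3, -0.7, -2.1]
width: 0.0566
finger_force: 64.4
```

View pics/c2.png

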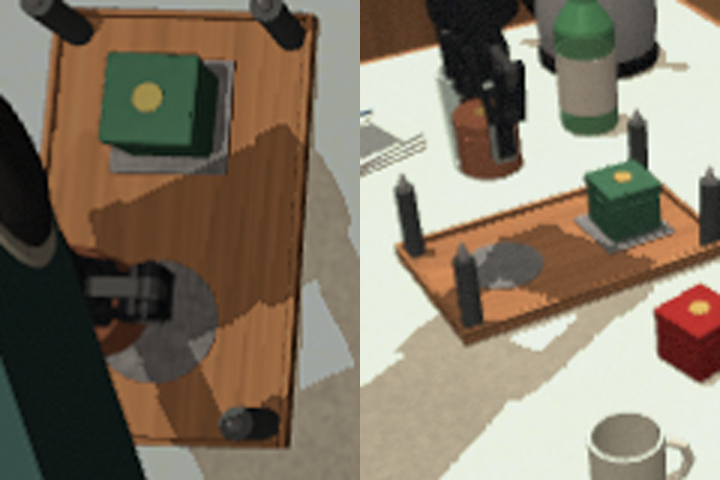

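The copper tin is held upright above the round mat, and the green tin is unmoved.

```bash
python3 -m creep '0.1 0 -3.5 0 0 0 0;0 0 -3.5 0 0 0 0;0 0 -2.5 0 0 0 0;0 0 -1 0 0 0 0;0 0 -0.3 0 0 0 0;0 0 0 0 0 0 0;0 0 0 0 0 0 0'; python3 -m creep '0 0 -0.1 0 0 0 0;0 0 0 0 0 0 0'
```

```text
t: 11.7
tool_pos: [0.4829, 0.264, 0.0333]
eef_rot: [3.141, 0.002, 3.127]
wrist_force: [-0.4, -0.0, -1.1]
width: 0.0564
finger_force: 64.5
t: 11.9
tool_pos: [0.4825, 0.2641, 0.0316]
eef_rot: [3.141, 0.001, 3.128]
wrist_force: [-0.4, -1.0, 2.5]
width: 0.0565
finger_force: 64.7
```

```bash
python3 -m creep '0 0 0 0 0 0 1;0 0 0 0 0 0 1;0 0 0 0 0 0 1;0 0 0 0 0 0 1;0 0 0 0 0 0 1;0 0 3 0 0 0 1;0 0 4 0 0 0 1;0 0 4.5 0 0 0 1;0 0 2.5 0 0 0 1;0 0 0 0 0 0 1'; python3 -m creep '0.6 -4.8 0 0 0 -0.14 1;0.6 -4.8 0 0 0 -0.14 1;0.6 -4.8 0 0 0 -0.14 1;0.6 -4.8 0 0 0 -0.14 1;0.6 -4.8 0 0 0 -0.14 1;0.6 -4.8 0 0 0 -0.14 1;0.6 -4.8 0 0 0 -0.14 1;0.6 -4.8 0 0 0 -0.14 1;0.6 -4.8 0 0 0 -0.14 1;0.6 -4.8 0 0 0 -0.14 1;0.6 -4.8 0 0 0 -0.14 1;0 -0.8 0 0 0 0 1'; python3 - <<'E'
from h import *
c=cam("top");s=cam("side")
o=np.hstack([crop(c["image"],115,135,235,305,3),crop(s["image"],190,110,310,280,3)]); cv2.imwrite("pics/p1.png",o)
E
```

```text
t: 12.9
tool_pos: [0.4834, 0.2645, 0.1752]
eef_rot: [3.139, 0.005, 3.128]
wrist_force: [1.1, -0.5, 0.2]
width: 0.0853
finger_force: 0.0
t: 14.1
tool_pos: [0.5477, -0.2762, 0.1691]
eef_rot: [-3.14, -0.0, 1.58]
wrist_force: [-0.0, 1.1, -0.2]
width: 0.0846
finger_force: 0.0
```

View pics/p1.png

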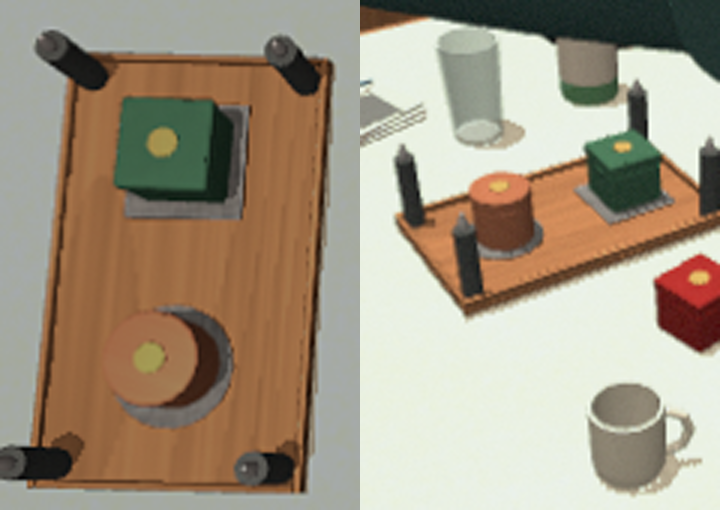

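Both tins stand centrally on their mats. In this crop the pin tips are at about (403,147), (463,217), (637,84) and (711,143) in the side half.

```bash
python3 - <<'E'
from h import *
exec(open("w.py").read().split("mat=pt")[0].split("s=cam(\"side\")")[1]) if 0 else None
from scipy.optimize import least_squares
c=cam("top");s=cam("side")
S=[(190+(a-360+.5)/3-.5,110+(b+.5)/3-.5) for a,b in[(403,147),(463,217),(637,84),(711,143)]]
T=[(115+(a+.5)/3-.5,135+(b+.5)/3-.5) for a,b in[(45,38),(276,45),(250,467)]]
LS=[(-.125,.07),(-.125,-.07),(.125,.07),(.125,-.07)]; LT=[(.125,.07),(.125,-.07),(-.125,-.07)]
w=lambda p,L:np.c_[np.array(L)@np.array([[np.cos(p[2]),np.sin(p[2])],[-np.sin(p[2]),np.cos(p[2])]])+p[:2],np.full(len(L),.100)]
fs=lambda p:(pix(s,w(p,LS))-S).ravel(); ft=lambda p:(pix(c,w(p,LT))-T).ravel()
for n,f in(("side",fs),("top",ft),("both",lambda p:np.r_[fs(p),ft(p)])):
    q=least_squares(f,[.543,.26,0]);print(n,q.x.round(4),q.fun.round(1))
print(pt(c,[(115+149.5/3-.5,135+357.5/3-.5)],.07),pt(c,[(115+162.5/3-.5,135+143/3-.5)],.07))
# handle in side picture expected
print(pix(s,[(.5495,-.272,.061)]))
E
```

```text
side [ 0.5408  0.2568 -0.0185] [-0.3  0.2 -0.4  0.6  0.6 -0.6  0.2 -0.7]
top [ 0.543   0.2601 -0.0101] [-0.3  0.4  0.5 -0.6 -0.2  0.2]
both [ 0.5426  0.2598 -0.011 ] [-0.1 -0.2  0.1 -0.1  0.3 -1.2  0.2 -1.5 -0.1  0.5  0.7 -0.4 -0.1  0.5]
[[0.4815641  0.26265419 0.07      ]] [[0.61247391 0.26388862 0.07      ]]
[[383.11283836 284.83281901]]
```

```bash
python3 -m creep '0.2 0.4 -4 0 0 0.009 1;0 0 -4 0 0 0 1;0 0 -3 0 0 0 1;0 0 -1.9 0 0 0 1;0 0 0 0 0 0 1;0 0 0 0 0 0 0;0 0 0 0 0 0 0;0 0 0 0 0 0 0;0 0 0 0 0 0 0;0 0 0 0 0 0 0;0 0 0 0 0 0 0;0 0 0 0 0 0 0'
```

```text
t: 15.5
tool_pos: [0.5504, -0.2683, 0.0425]
eef_rot: [3.141, 0.0, 1.597]
wrist_force: [-1.0, 0.8, 5.9]
width: 0.0105
finger_force: 60.3
```

```bash
python3 -m creep '0 0 0 0 0 0 0.5;0 0 0 0 0 0 0.5;0 0 0 0 0 0 0.5;0 -0.35 -0.6 0 0 0 0.5;0 0 0 0 0 0 0.5;0 0 0 0 0 0 0;0 0 0 0 0 0 0;0 0 0 0 0 0 0;0 0 0 0 0 0 0;0 0 0 0 0 0 0;0 0 0 0 0 0 0'; python3 -m creep '0 0 1 0 0 0 0;0 0 2 0 0 0 0;0 0 3 0 0 0 0;0 0 0 0 0 0 0;0 0 0 0 0 0 0'
```

```text
t: 16.6
tool_pos: [0.5502, -0.2716, 0.0359]
eef_rot: [3.141, 0.0, 1.597]
wrist_force: [1.4, -0.1, 0.8]
width: 0.0113
finger_force: 59.1
t: 17.1
tool_pos: [0.5502, -0.2716, 0.0958]
eef_rot: [3.141, 0.0, 1.597]
wrist_force: [-0.6, 0.4, -4.4]
width: 0.011
finger_force: 58.7
```

```bash
python3 -m creep '0 0 3 0 0 0 0;0 0 4 0 0 0 0;-0.1 2 1.5 0 0 -0.003 0;-0.1 4 0 0 0 -0.003 0;-0.1 4 0 0 0 -0.003 0;-0.1 4.5 0 0 0 -0.003 0;-0.1 4.5 0 0 0 -0.003 0;-0.1 4.5 0 0 0 -0.003 0;-0.1 4.5 0 0 0 -0.003 0;-0.04 4.5 0 0 0 -0.003 0;0 4.5 0 0 0 -0.003 0;0 4.5 0 0 0 -0.003 0'; python3 -m creep '0 4 0 0 0 -0.003 0;0 3 0 0 0 0 0;0 2.5 0 0 0 0 0;0 1.5 0 0 0 0 0;0 0 0 0 0 0 0;0 0 0 0 0 0 0;0 0 0 0 0 0 0'; python3 - <<'E'
from h import *
c=cam("top");s=cam("side")
o=np.hstack([crop(c["image"],80,120,240,310,2.6),crop(s["image"],180,60,320,250,2.6)]); cv2.imwrite("pics/u1.png",o)
E
```

```text
t: 18.3
tool_pos: [0.5418, 0.1452, 0.179]
eef_rot: [-3.139, 0.001, 1.567]
wrist_force: [0.6, 0.6, -4.3]
width: 0.011
finger_force: 59.3
t: 19.0
tool_pos: [0.5428, 0.2524, 0.1804]
eef_rot: [-3.141, 0.0, 1.563]
wrist_force: [0.4, -0.9, -3.5]
width: 0.0115
finger_force: 59.3
```

View pics/u1.png

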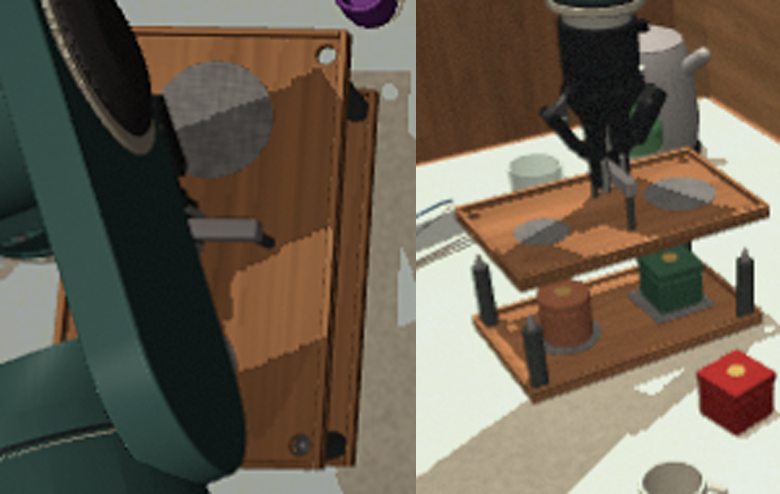

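```bash
python3 - <<'E'
from h import *
from scipy.optimize import least_squares
c=cam("top");s=cam("side")
S=[(180+(a-416+.5)/2.6-.5,60+(b+.5)/2.6-.5) for a,b in[(457,209),(529,275),(768,206),(692,151)]]
T=[(80+(a+.5)/2.6-.5,120+(b+.5)/2.6-.5) for a,b in[(326,53),(300,445)]]
LS=[(-.14,.085),(-.14,-.085),(.14,-.085),(.14,.085)]; LT=[(.125,-.07),(-.125,-.07)]
w=lambda p,L,z:np.c_[np.array(L)@np.array([[np.cos(p[2]),np.sin(p[2])],[-np.sin(p[2]),np.cos(p[2])]])+p[:2],np.full(len(L),z)]
fs=lambda p:(pix(s,w(p,LS,.1605))-S).ravel(); ft=lambda p:(pix(c,w(p,LT,.151))-T).ravel()
for n,f in(("side",fs),("top",ft),("both",lambda p:np.r_[fs(p),ft(p)])):
    q=least_squares(f,[.543,.26,0]);print(n,q.x.round(4),q.fun.round(1))
E
```

```text
side [0.5464 0.2505 0.0062] [-0.  -0.5 -1.5  1.8  2.3 -1.  -0.6 -1.9]
top [ 0.543   0.2516 -0.0096] [-0.   0.4  0.  -0.4]
both [ 0.5443  0.251  -0.0076] [-0.6 -0.8 -3.1  1.8  1.6 -0.5 -0.6 -1.7  0.2 -0.4  0.6 -1.3]
```

Tray level above the stand; the visible hole pair at about (205,140) and (195,291) puts it 8 mm short in y.

```bash
python3 -m creep '0 0.8 0 0 0 -0.001 0;0 0 -2 0 0 0 0;0 0 -1.5 0 0 0 0;0 0 -0.4 0 0 0 0;0 0 0 0 0 0 0;0 0 0 0 0 0 0'; python3 - <<'E'
from h import *
c=cam("top");s=cam("side")
o=np.hstack([crop(c["image"],180,125,230,310,3.2),crop(s["image"],190,110,320,240,4.4)[:592]]) if 0 else crop(s["image"],190,110,320,230,5)
t=crop(c["image"],180,130,220,305,3.4); O=np.zeros((600,790,3),np.uint8);O[:600,:650]=o[:600,:650];O[:t.shape[0],652:652+t.shape[1]]=t
cv2.imwrite("pics/u2.png",O)
E
```

```text
t: 19.8
tool_pos: [0.543, 0.2615, 0.1424]
eef_rot: [3.141, -0.0, 1.563]
wrist_force: [0.3, 0.6, -3.8]
width: 0.0103
finger_force: 59.2
```

View pics/u2.png

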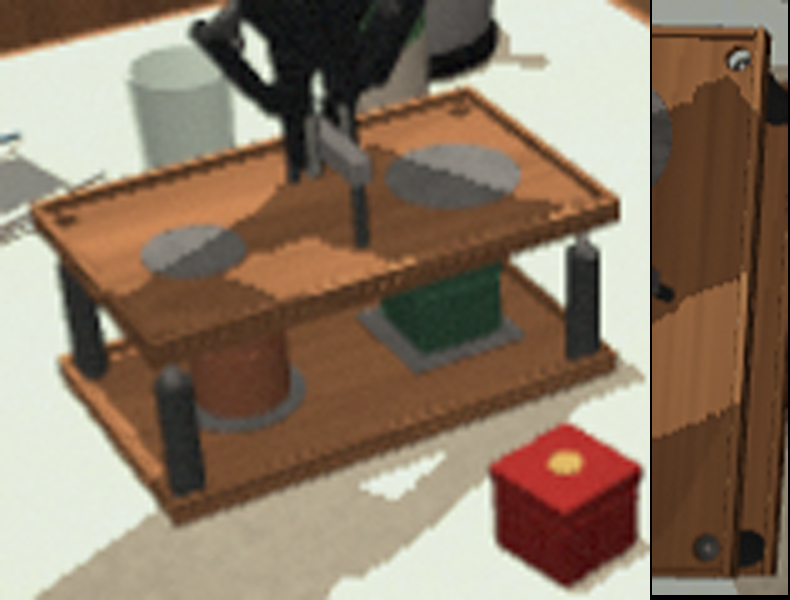

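Both visible holes show their pins near the middle, so lower gently.

```bash
python3 -m creep '0 -0.1 -0.3 0 0 0 0;0 0 -0.3 0 0 0 0;0 0 -0.3 0 0 0 0;0 0 0 0 0 0 0'; python3 -m creep '0 0 -0.3 0 0 0 0;0 0 -0.3 0 0 0 0;0 0 0 0 0 0 0'
```

```text
t: 20.3
tool_pos: [0.5426, 0.2603, 0.1322]
eef_rot: [-3.141, 0.0, 1.563]
wrist_force: [0.5, -0.4, -3.9]
width: 0.011
finger_force: 59.3
t: 20.6
tool_pos: [0.5427, 0.2607, 0.1264]
eef_rot: [-3.141, -0.001, 1.563]
wrist_force: [0.4, 3.6, -5.0]
width: 0.0109
finger_force: 59.2
```

```bash
python3 -m creep '0 0.07 -0.2 0 0 0 0;0 0 -0.2 0 0 0 0;0 0 0 0 0 0 0'; python3 -m creep '0 0 -0.15 0 0 0 0;0 0 0 0 0 0 0'
```

```text
t: 20.9
tool_pos: [0.5427, 0.2611, 0.1225]
eef_rot: [-3.141, 0.0, 1.563]
wrist_force: [-0.4, 1.7, -3.8]
width: 0.0108
finger_force: 59.3
t: 21.1
tool_pos: [0.5427, 0.2611, 0.1212]
eef_rot: [-3.142, -0.0, 1.563]
wrist_force: [1.0, 2.7, -4.3]
width: 0.0109
finger_force: 59.3
```

```bash
python3 -m creep '0 0 -0.1 0 0 0 0;0 0 0 0 0 0 0'; python3 -m creep '0 0 -0.1 0 0 0 0;0 0 0 0 0 0 0'
```

```text
t: 21.3
tool_pos: [0.5428, 0.2612, 0.1209]
eef_rot: [3.141, -0.0, 1.563]
wrist_force: [-3.6, 1.8, 2.9]
width: 0.0109
finger_force: 60.3
t: 21.5
tool_pos: [0.5428, 0.2612, 0.1209]
eef_rot: [3.141, -0.0, 1.563]
wrist_force: [-8.8, 0.1, 13.4]
width: 0.011
finger_force: 61.8
```

```bash
python3 -m creep '0 0 0.2 0 0 0 0.6;0 0 0 0 0 0 0.6;0 0 0 0 0 0 0.6;0 0 0 0 0 0 0.6;0 0 2 0 0 0 0.6;0 0 4 0 0 0 0.6;0 0 3.5 0 0 0 1;0 0 0 0 0 0 1'; python3 -m creep '-1.2 -3.6 0 0 0 0.126 1;-1.2 -3.6 0 0 0 0.126 1;-1.2 -3.6 0 0 0 0.126 1;-1.2 -3.6 0 0 0 0.126 1;-1.2 -3.6 0 0 0 0.126 1;-1.2 -3.6 0 0 0 0.126 1;-1.3 -3.6 0 0 0 0.126 1;-1.3 -3.6 0 0 0 0.126 1;-1.2 -3.4 -2 0 0 0.12 1;0 0 -4 0 0 0 1;0 0 -2.5 0 0 0 1;0 0 0 0 0 0 1'; python3 - <<'E'
from h import *
c=cam("top");s=cam("side")
cv2.imwrite("pics/l1.png",np.hstack([crop(c["image"],110,130,240,310,2.6),crop(s["image"],180,100,340,280,2.6)]))
E
```

```text
t: 22.3
tool_pos: [0.5441, 0.2616, 0.2217]
eef_rot: [3.135, -0.003, 1.563]
wrist_force: [-0.1, 0.3, -0.5]
width: 0.0782
finger_force: 0.0
t: 23.5
tool_pos: [0.431, -0.0609, 0.1277]
eef_rot: [-3.14, -0.005, 2.69]
wrist_force: [-0.4, 0.1, 0.8]
width: 0.0852
finger_force: 0.0
```

View pics/l1.png

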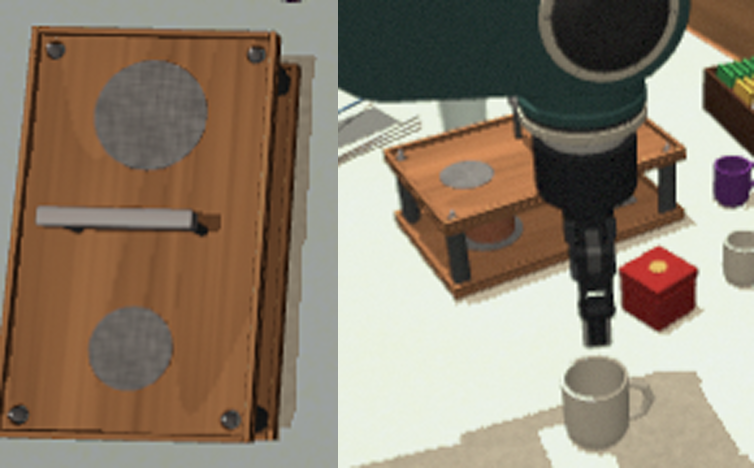

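The upper tier is seated with all four pins showing in their holes. Its large inlay is at about (168,174) and the small one at (160,263). The gripper is above the large white cup.

```bash
python3 -m creep '0.2 0.3 -3.5 0 0 0 1;0 0 -3.5 0 0 0 1;0 0 -2.7 0 0 0 1;0 0 -1.5 0 0 0 1;0 0 0 0 0 0 1;0 0 0 0 0 0 0;0 0 0 0 0 0 0;0 0 0 0 0 0 0;0 0 0 0 0 0 0;0 0 0 0 0 0 0;0 0 0 0 0 0 0'; python3 - <<'E'
from h import *
c=cam("top")
k=lambda a,b:(110+(a+.5)/2.6-.5,130+(b+.5)/2.6-.5)
P=pt(c,[k(151,115),k(130,348),k(55,50),k(257,54),k(230,419),k(18,414)],.093);print(P,P[2:].mean(0))
E
```

```text
t: 24.7
tool_pos: [0.436, -0.0581, 0.0216]
eef_rot: [3.141, 0.003, 2.691]
wrist_force: [-3.5, 0.0, 10.5]
width: 0.0577
finger_force: 63.7
[[0.62251215 0.25897517 0.093     ]
 [0.46275796 0.26196099 0.093     ]
 [0.6684969  0.3288854  0.093     ]
 [0.66674852 0.18799436 0.093     ]
 [0.41684803 0.19252428 0.093     ]
 [0.41909184 0.33249501 0.093     ]] [0.54279632 0.26047476 0.093     ]
```

```bash
python3 -m creep '0 0 1.5 0 0 0 0;0 0 3.5 0 0 0 0;0 0 4 0 0 0 0;0 0 4.5 0 0 0 0;0 0 3.5 0 0 0 0;2.1 3.5 0 0 0 0 0;2.1 3.5 0 0 0 0 0;2.1 3.5 0 0 0 0 0;2.1 3.5 0 0 0 0 0;2.1 3.5 0 0 0 0 0;2.1 3.5 0 0 0 0 0;2.1 3.5 0 0 0 0 0'; python3 -m creep '2.1 3.5 0 0 0 0 0;2.1 3.6 0 0 0 0 0;0 0 0 0 0 0 0;0 0 0 0 0 0 0'; python3 - <<'E'
from h import *
c=cam("top");s=cam("side")
cv2.imwrite("pics/l2.png",np.hstack([crop(c["image"],110,100,240,300,2.4),crop(s["image"],180,60,350,260,2.4)]))
E
```

```text
t: 25.95
tool_pos: [0.5825, 0.1889, 0.1905]
eef_rot: [3.141, 0.001, 2.691]
wrist_force: [0.4, 0.2, -2.5]
width: 0.0573
finger_force: 65.1
t: 26.35
tool_pos: [0.6238, 0.2588, 0.1895]
eef_rot: [-3.141, -0.0, 2.692]
wrist_force: [0.4, -0.6, -2.0]
width: 0.0577
finger_force: 65.5
```

View pics/l2.png

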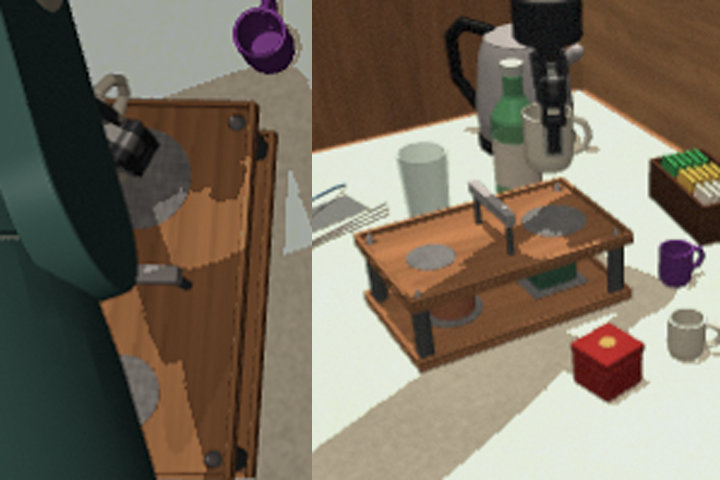

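The large cup is held upright above its inlay.

```bash
python3 -m creep '0.05 -0.05 -3 0 0 0 0;0 0 -2.5 0 0 0 0;0 0 -1.3 0 0 0 0;0 0 -0.4 0 0 0 0;0 0 0 0 0 0 0;0 0 0 0 0 0 0'; python3 -m creep '0 0 -0.12 0 0 0 0;0 0 0 0 0 0 0'; python3 -m creep '0 0 -0.1 0 0 0 0;0 0 0 0 0 0 0'
```

```text
t: 27.05
tool_pos: [0.6247, 0.2576, 0.1189]
eef_rot: [3.14, 0.001, 2.691]
wrist_force: [1.2, 0.2, -2.1]
width: 0.0576
finger_force: 65.5
t: 27.25
tool_pos: [0.6245, 0.2577, 0.1168]
eef_rot: [3.141, 0.001, 2.691]
wrist_force: [-0.0, 0.8, -2.7]
width: 0.0575
finger_force: 65.5
t: 27.45
tool_pos: [0.6242, 0.2576, 0.1151]
eef_rot: [3.142, 0.0, 2.691]
wrist_force: [0.4, 0.6, -2.6]
width: 0.0579
finger_force: 65.5
```

```bash
python3 -m creep '0 0 -0.08 0 0 0 0;0 0 0 0 0 0 0'; python3 -m creep '0 0 -0.06 0 0 0 0;0 0 0 0 0 0 0'
```

```text
t: 27.65
tool_pos: [0.6243, 0.2576, 0.1148]
eef_rot: [3.141, 0.0, 2.691]
wrist_force: [-2.8, -1.5, 3.1]
width: 0.0577
finger_force: 65.7
t: 27.85
tool_pos: [0.6244, 0.2576, 0.1147]
eef_rot: [3.141, 0.0, 2.691]
wrist_force: [-3.7, -2.3, 7.1]
width: 0.0575
finger_force: 66.3
```

```bash
python3 -m creep '0 0 0.1 0 0 0 1;0 0 0 0 0 0 1;0 0 0 0 0 0 1;0 0 0 0 0 0 1;0 0 0 0 0 0 1;0 0 2.5 0 0 0 1;0 0 4 0 0 0 1;0 0 4 0 0 0 1;0 0 1 0 0 0 1;0.5 -2.1 0 0 0 0 1;1 -4 0 0 0 -0.03 1;1 -4 0 0 0 -0.03 1'; python3 -m creep '1 -4 0 0 0 -0.03 1;1 -4 0 0 0 -0.03 1;0.35 -2.5 0 0 0 -0.02 1;0 0 -4 0 0 0 1;0 0 -4 0 0 0 1;0 0 -3 0 0 0 1;0 0 -1.5 0 0 0 1;0 0 0 0 0 0 1'; python3 - <<'E'
from h import *
c=cam("top");s=cam("side")
im=c["image"]
# large cup rim: bright pixels near expected rim
p=pix(c,[(.6225,.259,.159)])[0];print("expected rim px",p)
hsv=cv2.cvtColor(im,cv2.COLOR_BGR2HSV); x,y=p.astype(int)
print(pix(s,[(.673,.0515,.05),(.6225,.259,.159)]))
cv2.imwrite("pics/s1.png",np.hstack([crop(im,130,130,230,310,2.8),crop(s["image"],190,90,370,270,2.8)]))
E
```

```text
t: 29.05
tool_pos: [0.6493, 0.1558, 0.2293]
eef_rot: [-3.141, -0.0, 2.631]
wrist_force: [-0.1, -0.8, -0.3]
width: 0.0854
finger_force: 0.0
t: 29.85
tool_pos: [0.6719, 0.0516, 0.1025]
eef_rot: [-3.14, -0.003, 2.551]
wrist_force: [0.3, -0.6, -0.5]
width: 0.0852
finger_force: 0.0
expected rim px [155.26756973 164.5856337 ]
[[336.57256314 192.83677124]
 [279.8648659  131.19550652]]
```

View pics/s1.png

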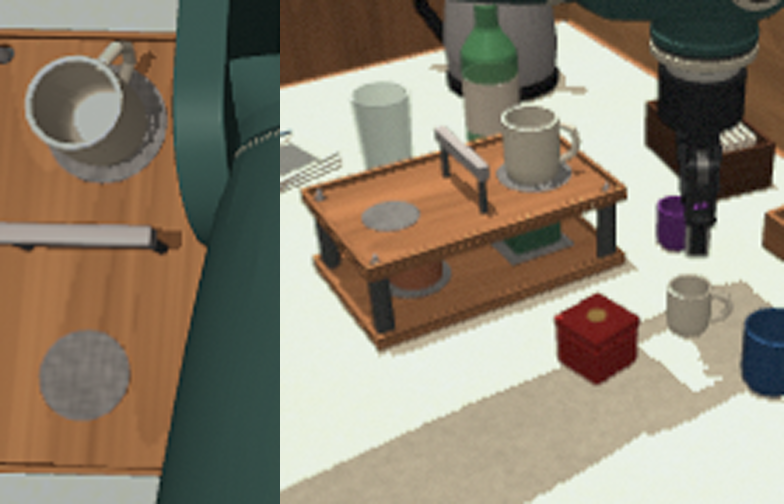

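The large cup stands on its inlay, its rim at about (156,167), roughly 4 mm off the middle, which is fine. The gripper is above the small white cup at (336,198) in the side picture; the purple cup is well clear.

```bash
python3 -m creep '0 0 -3 0 0 0 1;0 0 -3 0 0 0 1;0 0 -2 0 0 0 1;0 0 -0.8 0 0 0 1;0 0 0 0 0 0 1;0 0 0 0 0 0 0;0 0 0 0 0 0 0;0 0 0 0 0 0 0;0 0 0 0 0 0 0;0 0 0 0 0 0 0;0 0 0 0 0 0 0;0 0 0 0 0 0 0'
```

```text
t: 31.15
tool_pos: [0.6735, 0.0517, 0.0185]
eef_rot: [3.14, 0.002, 2.551]
wrist_force: [-1.3, 0.4, 8.4]
width: 0.0434
finger_force: 60.9
```

```bash
python3 -m creep '0 0 1.5 0 0 0 0;0 0 3.5 0 0 0 0;0 0 4 0 0 0 0;0 0 4.5 0 0 0 0;0 0 4 0 0 0 0;0 0 1.5 0 0 0 0;-2.6 2.6 0 0 0 0 0;-2.6 2.6 0 0 0 0 0;-2.6 2.6 0 0 0 0 0;-2.6 2.6 0 0 0 0 0;-2.6 2.6 0 0 0 0 0;-2.6 2.6 0 0 0 0 0'; python3 -m creep '-2.6 2.6 0 0 0 0 0;-2.6 2.7 0 0 0 0 0;0 0 0 0 0 0 0;0 0 0 0 0 0 0'
```

```text
t: 32.35
tool_pos: [0.5153, 0.2083, 0.2068]
eef_rot: [-3.141, -0.0, 2.551]
wrist_force: [0.7, 0.1, -0.9]
width: 0.0429
finger_force: 61.2
t: 32.75
tool_pos: [0.4643, 0.2609, 0.207]
eef_rot: [3.141, 0.0, 2.552]
wrist_force: [0.5, -1.1, -0.7]
width: 0.0433
finger_force: 61.2
```

```bash
python3 -m creep '0.1 0 -3.5 0 0 0 0;0 0 -3 0 0 0 0;0 0 -2 0 0 0 0;0 0 -0.6 0 0 0 0;0 0 -0.2 0 0 0 0;0 0 0 0 0 0 0;0 0 0 0 0 0 0'; python3 -m creep '0 0 -0.12 0 0 0 0;0 0 0 0 0 0 0'
```

```text
t: 33.45
tool_pos: [0.4664, 0.2607, 0.115]
eef_rot: [3.14, 0.001, 2.551]
wrist_force: [0.5, 0.2, -0.3]
width: 0.0429
finger_force: 61.2
t: 33.65
tool_pos: [0.4659, 0.2607, 0.1129]
eef_rot: [3.141, 0.0, 2.551]
wrist_force: [-0.7, -0.7, -1.3]
width: 0.0433
finger_force: 61.2
```

```bash
python3 -m creep '0 0 -0.1 0 0 0 0;0 0 0 0 0 0 0'; python3 -m creep '0 0 -0.06 0 0 0 0;0 0 0 0 0 0 0'
```

```text
t: 33.85
tool_pos: [0.4658, 0.2607, 0.1116]
eef_rot: [3.141, 0.0, 2.551]
wrist_force: [0.2, -0.3, -0.4]
width: 0.0432
finger_force: 61.3
t: 34.05
tool_pos: [0.4658, 0.2607, 0.1115]
eef_rot: [3.141, 0.0, 2.551]
wrist_force: [-2.8, -1.3, 6.1]
width: 0.043
finger_force: 61.9
```

Contact is made, so release, rise and withdraw towards +x/-y.

```bash
python3 -m creep '0 0 0.1 0 0 0 1;0 0 0 0 0 0 1;0 0 0 0 0 0 1;0 0 0 0 0 0 1;0 0 0 0 0 0 1;0 0 2.5 0 0 0 1;0 0 4 0 0 0 1;0 0 4 0 0 0 1;0 0 2 0 0 0 1;0 -4 0 0 0 0 1;0 -4 0 0 0 0 1;0 -4 0 0 0 0 1'; python3 -m creep '0 -4 0 0 0 0 1;0 -4 0 0 0 0 1;0 -4 0 0 0 0 1;0 -4 0 0 0 0 1;0 -4 0 0 0 0 1;0 -4 0 0 0 0 1;0 -4 0 0 0 0 1;0 0 0 0 0 0 1;0 0 0 0 0 0 1'; python3 - <<'E'
from h import *
c=cam("top");s=cam("side")
print(pix(c,[(.4628,.2613,.143),(.6225,.26,.159)]))
cv2.imwrite("pics/f1.png",np.hstack([crop(c["image"],120,120,240,310,3),crop(s["image"],190,95,330,285,3)]))
E
```

```text
t: 35.25
tool_pos: [0.4655, 0.1395, 0.237]
eef_rot: [3.141, 0.0, 2.552]
wrist_force: [1.0, 0.7, -0.5]
width: 0.0856
finger_force: 0.0
t: 36.15
tool_pos: [0.4656, -0.14, 0.2367]
eef_rot: [3.142, -0.001, 2.549]
wrist_force: [-0.8, -1.0, -0.3]
width: 0.0855
finger_force: 0.0
[[149.99291749 261.75557185]
 [154.66629083 164.58087137]]
```

View pics/f1.png

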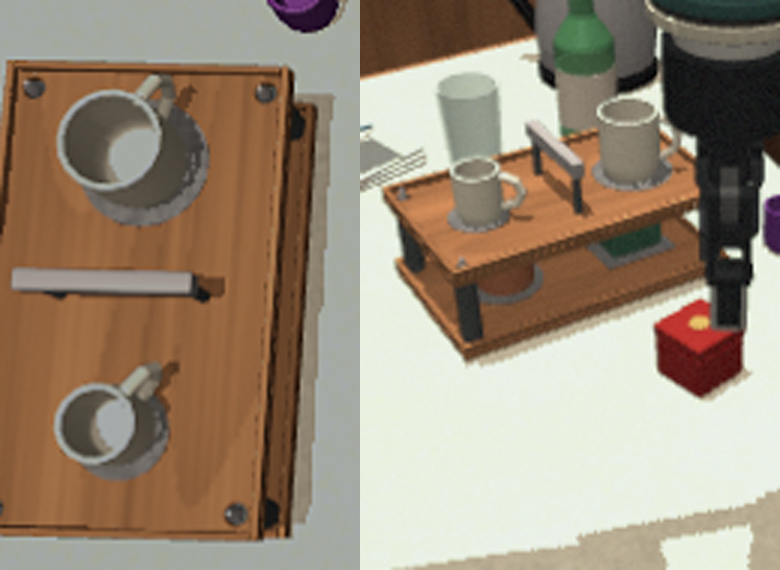

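Both cups stand upright on their inlays: the small rim at about (151,260), roughly 3 mm off, and the large at (156,166), roughly 4 mm off. All four pins show in their holes, and the red tin is untouched.

```bash
python3 -c "
from bench import r
print(r.close_job())"
```

```text
the job is handed in; nothing more can be done
None
```

The stand is set up and the job handed in at about 36 s: both tins are on their mats, the upper tier is down on all four posts, both white cups are upright on their inlays (about 3–4 mm off the middle), and I never touched the red tin or the blue cup.

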